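# Shut the bench chest so that its lid locks the drawers

## Robot

A 6-joint arm with a two-finger parallel gripper is mounted at the origin on a cart in front of the work surface, level with it; the furniture and walls round the work are solid. World frame = base frame: x ahead of the robot, y to its left, z up, the work surface at z = 0. Lengths are in m, angles in rad, forces in N, time in s.
With the tool pointing down it reaches from about 0.35 to 0.925 m from the base axis. Payload 6.4 kg.
Tool frame: the origin (TCP) lies midway between the tips of the shut fingers; the grasp point (between the pads) lies 19 mm behind it; z points along the fingers, y is the line along which they close (so a half turn about z gives the same grasp; the last joint's range is limited). The gripper opens to 94 mm and grips with 3 to 60 N. Pads are 16 mm wide; open, the fingers measure 119 mm over their backs; the gripper's body (75 mm by 177 mm) begins 78 mm behind the grasp point.
Start: joints at [-1.414, 0.245, 1.558, -0, 1.339, -0.174], TCP at [0.211, -0.615, 0.205] pointing down, gripper open.
Joint ranges: [-3.13, 3.13], [-1.02, 2.26], [0.13, 2.54], [-0.95, 4.09], [0.21, 2.88], [-2.74, 2.74]. Speed limits (rad/s): [2.57, 2.57, 3.14, 3.14, 3.14, 3.14].

## Interface

Orientations are given as [roll, pitch, yaw] about the fixed x, y, z axes, in that order (R = Rz(yaw) Ry(pitch) Rx(roll)).
In Python, from bench import env gives the robot as it stands. The module is installed in compiled form; this text tells all that it offers.
- The arm moves only by the shell command python3 -m creep 'ROWS' [FORCE]. ROWS is text: rows parted by semicolons, each of 7 numbers parted by spaces: the turn, a rotation vector about the tool's x, y, z in degrees, then the shift along the tool's x, y, z in cm, then the opening in per cent of the stroke, from 0 (shut) to 100 (fully open). A call has 1 to 12 rows; each row shifts and turns the commanded pose from where the row before left it, along the tool's axes as they then stand; what a row does not reach is not made up. A row lasts 1/10 s, in which the tool goes at most 50 mm and 8.59 degrees, less where a joint would pass 70% of its speed; a pose out of reach is approached as far as the arm can. A call is refused whole if a number of a shift passes 5 or a number of a turn 8.59, either way. A call with a gripper value outside its range is refused whole. The fingers move at their own pace and stop on an object; FORCE is the grip in N (left out, the last holds). Time passes only in rows, so rows that do not move let the fingers close. It gives the time, the measured TCP pose, the force, the opening and the grip force at its end, in the units of the state.
- env.read_state(): the state, without advancing time (a new reading comes with each control period).
- env.read_camera(name): name is "scene" or "top" or "wrist"; returns a dict with "image" (480x640x3 uint8, red, green, blue), "z_map" (480x640 float32, m along the optical axis (not along the pixel's ray), 0 where there is no reading), "mtx" (3x3 intrinsics, pixels), "cam_to_world" (4x4, takes a point from camera to world coordinates); the wrist camera has in their place "T_tool_cam" (4x4, takes a point from camera to tool coordinates, whose origin is the TCP and whose axes are the flange's). Camera axes: x right, y up, looking along -z (the intrinsics and any distortion apply to the point x, -y, -z); pixel columns grow to the right and rows downward; lengths in m; the calibration is good to about 2 mm. A picture is of the moment at which its call begins: read the wrist's pose just before it.
- env.finish_job(): hands the job in; it is judged then, once.
The state is a dict: "t": time; "q": joint angles; "qvel": joint speeds; "joint_efforts": joint torques, N m; "position": TCP position; "orientation": TCP orientation; "wrist_force": force on the tool from outside, world axes, zero at the start; "torque": the same for the moment, N m; "gripper_width": finger opening in m; "gripper_force": force on a finger pad.
Only numpy, scipy, OpenCV 4.12 (cv2) and the standard library are available. Lean on these libraries where they do the work, as an engineer would, in place of code of your own. Each camera call takes 0.05 s, during which the arm holds its last target. There are 200 camera calls.

## Task

Close up the wooden bench chest: with the fingertips push both open drawers fully home, then push the lid down until it is fully shut, so that its front lip drops in front of the drawers and locks them. Slam nothing and pick nothing up: the dish and the slip stone stay lying in their drawers, and the other things on the table stay where they are.

Things in the scene. Friction and masses are not known exactly. Their poses are not given: they have to be found in the camera images.
- chest: Low wooden bench chest, fixed to the table: 160 mm deep (x), 300 mm wide (y), 74 mm high without its lid. Origin: centre of its underside, on the table. Its +x axis points from the drawer fronts to the back, +y to the left drawer seen from the front, z up. Front face at x = -80 mm, hinge line of the lid at the back edge, x = +80 mm.
- left_drawer (a joint): How far the left drawer (at chest y = +72 mm) stands out, m: 0 fully home, starts about 0.035 to 0.065, at most 0.09. It slides along chest x, shuts towards chest +x, and takes about 1.5 N to move (a little more when fast); it stays where it is left.
- right_drawer (a joint): The same for the right drawer (at chest y = -72 mm).
- left_drawer_knob (a point): Centre of the front of the left drawer's round brass knob: 22 mm across, standing 19 mm out from the drawer front, its axis along chest x, 30 mm above the table. The front itself is 133 mm wide and reaches from 14 to 59 mm above the table. Home, this point lies at chest (-99, +72, 30) mm; it moves with the drawer.
- right_drawer_knob (a point): The same for the right drawer. Home, this point lies at chest (-99, -72, 30) mm.
- left_drawer_floor (a point): Centre of the left drawer's inner floor, 18 mm above the table; inside it measures 127 mm (x) by 120 mm (y). Moves with the drawer.
- right_drawer_floor (a point): The same for the right drawer.
- chest_lid (a joint): Opening angle of the lid, rad: 0 shut, starts at about 0.7 to 1.0, at most 1.4. The lid turns about the chest's back edge; stiff friction hinges keep it at any angle, and 2 to 4 N at the front edge swings it down.
- lid_edge (a point): Point on the middle of the lid's outer face (its top when shut), 150 mm from the hinge line and 18 mm short of the lid's front edge; 84 mm above the table when shut. Its z axis is the outward normal of that face: straight up when shut, leaning to the back of the chest while open; its x axis runs towards the hinge.
- lid_hinge (a point): Middle of the hinge line: chest (80, 0, 75) mm. The hinge runs along chest y. The lid's outer face lies 9 mm off a plane through this line.
- lid_lip (a point): Middle of the lower edge of the brass-edged wooden lip (4 mm thick) along the lid's front, 23 mm below the lid's underside. Shut, it lies at chest (-86, 0, 52) mm: its inner face stands 4.5 mm ahead of the drawer fronts and overlaps their upper 7 mm, so a drawer that is not home stops the lid, and a shut lid locks the drawers.
- tin_dish: Small tin dish with a red filling lying loose in the left drawer, 43 x 44 mm, 13 mm high. Origin: centre of its underside.
- slip_stone: Brown sharpening slip lying loose in the right drawer, 30 x 70 x 12 mm. Origin: centre of its underside.
- flux_pot: Bystander: small white plastic pot with a white lid and a dark band, 34 mm across, 38 mm high. Origin: centre of its underside.
- borax_pot: Bystander: small white plastic pot with a white lid and a dark band, 39 mm across, 46 mm high. Origin: centre of its underside.
- glue_bottle: Bystander: slim blue glue bottle with a pointed blue cap, 31 mm across, 104 mm high, standing. Origin: centre of its underside.
- red_pliers: Bystander: pliers with red grips lying flat, 154 x 46 x 11 mm. Origin: centre of its underside.
- white_tin: Bystander: flat round white tin, 55 mm across, 11 mm high. Origin: centre of its underside.
- loupe: Bystander: folded white loupe, 26 x 26 x 14 mm. Origin: centre of its underside.

How it is judged:
By the outcome, as a careful person would: the job done as asked, in the order asked, and still so for the second after the job is handed in, with the robot touching nothing.
It also fails if it takes over 51 s, if anything falls off the work surface, if the arm or the gripper's body presses on something with over 40 N, if the wrist force passes 120 N, or if a joint passes its speed limit or range.

## Working session

There is one attempt and no reset: what is moved stays moved. The work goes in short steps, Python scripts to look and compute and a shell command to move; the robot and the scene stay as the last step left them, time stands still between calls to the robot, and variables do not carry over. Pictures are saved under pics/ and viewed, at most 10 in all, crops included, and the job is handed in when it is done.

```bash
mkdir -p pics
cat > h.py <<'E'
import numpy as np, cv2
from bench import env
def cam(n):
    c=env.read_camera(n); return c
def pts(c):
    z=c["z_map"]; K=c["mtx"]; v,u=np.mgrid[0:480,0:640]
    P=np.stack([(u-K[0,2])/K[0,0]*z,-(v-K[1,2])/K[1,1]*z,-z],-1)
    T=c["cam_to_world"]; W=P@T[:3,:3].T+T[:3,3]; W[z<=0]=np.nan; return W
def save(n,im): cv2.imwrite("pics/"+n,cv2.cvtColor(im,cv2.COLOR_RGB2BGR))
E
python3 - <<'E'
from h import *
for n in("top","scene"):
    c=cam(n); save(n+"1.png",c["image"]); np.save(n+"1.npy",pts(c)); print(c["cam_to_world"].round(3), c.keys())
print(env.read_state())
E
```

```text
[[ 0.01   0.986 -0.166  0.33 ]
 [-1.     0.009 -0.011 -0.059]
 [-0.01   0.166  0.986  1.191]
 [ 0.     0.     0.     1.   ]] dict_keys(['image', 'z_map', 'mtx', 'cam_to_world'])
[[-0.865  0.195 -0.462 -0.307]
 [-0.502 -0.344  0.793  1.368]
 [-0.004  0.918  0.396  0.78 ]
 [ 0.     0.     0.     1.   ]] dict_keys(['image', 'z_map', 'mtx', 'cam_to_world'])
{'t': 0.1, 'q': array([-1.41409188e+00,  2.45732464e-01,  1.55888795e+00,  4.62960363e-05,
        1.33870824e+00, -1.74099111e-01]), 'qvel': array([ 0.00110077, -0.00044813, -0.00243609,  0.00174079, -0.00020817,
       -0.00078081]), 'joint_efforts': array([ 8.65924267e-05, -4.16908765e+01, -3.15528023e+01,  6.86747767e-02,
        3.09770450e-02, -5.85532825e-05]), 'position': array([ 0.2110544 , -0.61420826,  0.20446533]), 'orientation': array([-3.13989070e+00, -3.45065996e-04,  3.30792573e-01]), 'wrist_force': array([-0.02655834, -0.34034393,  0.09157177]), 'torque': array([-0.03106721, -0.02146367,  0.02389811]), 'gripper_force': 0.0, 'gripper_width': 0.0937452821534955}
```

View pics/top1.png

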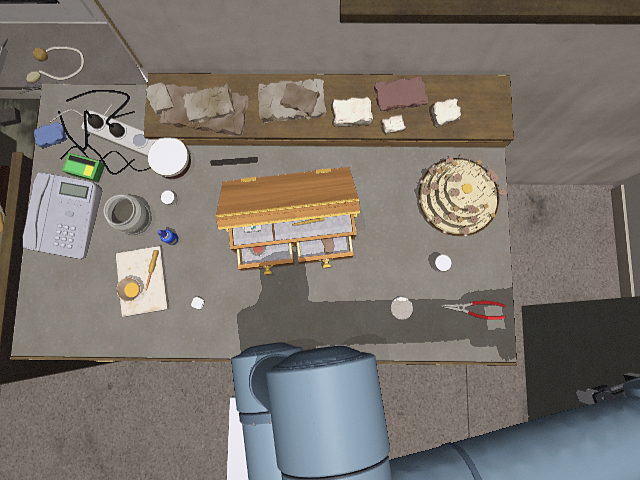

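View pics/scene1.png

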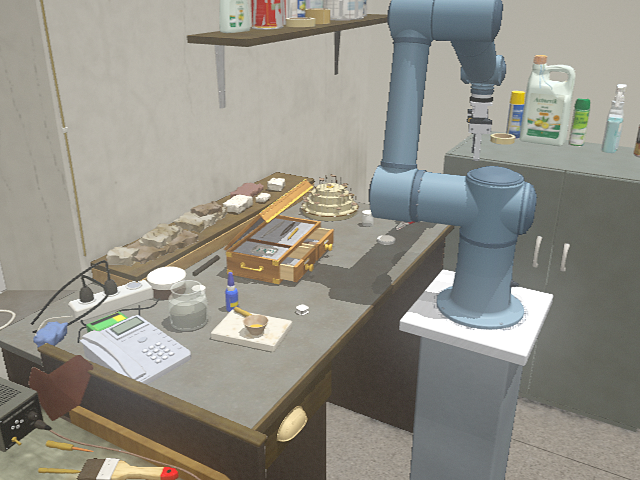

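The top view shows the chest at about (290,220), turned slightly, with the lid half open. The knobs are at about (267,268) and (326,263), and the blue bottle is at (167,236). The space in front of the drawers is clear apart from the tin at (402,308).

Run:
```python
from h import *
im=cv2.imread("pics/top1.png"); W=np.load("top1.npy")
print("knobL"); 
for (u,v) in [(267,268),(267,270),(326,263),(327,266),(240,268),(296,262),(301,262),(353,255),(218,226),(359,212),(224,180),(351,169),(288,196),(228,228),(356,218),(231,248),(355,236)]:
    print(u,v,np.nanmedian(W[v-1:v+2,u-1:u+2].reshape(-1,3),0).round(3))
hsv=cv2.cvtColor(im,cv2.COLOR_BGR2HSV)
m=cv2.inRange(hsv,(15,120,90),(32,255,255)); m[:,:200]=0;m[:,380:]=0;m[:160]=0;m[285:]=0
n,l,s,c=cv2.connectedComponentsWithStats(m)
for i in range(1,n):
    if s[i,4]>12:
        w=W[l==i]; print(s[i],c[i].round(1),np.nanmedian(w,0).round(3),np.nanmin(w,0).round(3),np.nanmax(w,0).round(3))
cv2.imwrite("pics/crop.png",cv2.resize(im[155:285,205:375],None,fx=4.5,fy=4.5,interpolation=cv2.INTER_CUBIC))
```

```text
knobL
267 268 [0.456 0.073 0.035]
267 270 [0.451 0.073 0.035]
326 263 [ 0.469 -0.069  0.035]
327 266 [ 0.461 -0.072  0.037]
240 268 [0.452 0.135 0.057]
296 262 [0.475 0.005 0.   ]
301 262 [ 0.47  -0.009  0.046]
353 255 [ 0.488 -0.133  0.045]
218 226 [0.53  0.163 0.185]
359 212 [ 0.583 -0.145  0.092]
224 180 [ 0.686  0.192 -0.   ]
351 169 [ 0.717 -0.132 -0.001]
288 196 [0.601 0.017 0.163]
228 228 [0.527 0.145 0.179]
356 218 [ 0.588 -0.145 -0.002]
231 248 [0.498 0.156 0.072]
355 236 [ 0.533 -0.139  0.038]
[ 216  167  144   82 5223] [287.8 203.7] [0.578 0.014 0.165] [ 0.497 -0.142 -0.003] [0.697 0.179 0.206]
[298 252  56  10 202] [326.6 256.2] [ 0.482 -0.071  0.058] [ 0.47  -0.133  0.047] [ 0.493 -0.002  0.066]
[238 258  55  17 230] [263.8 265. ] [0.461 0.076 0.058] [0.44  0.012 0.027] [0.478 0.14  0.064]
[323 260   8   8  44] [326.2 264. ] [ 0.465 -0.069  0.035] [ 0.459 -0.079  0.03 ] [ 0.477 -0.062  0.041]
```

View pics/crop.png

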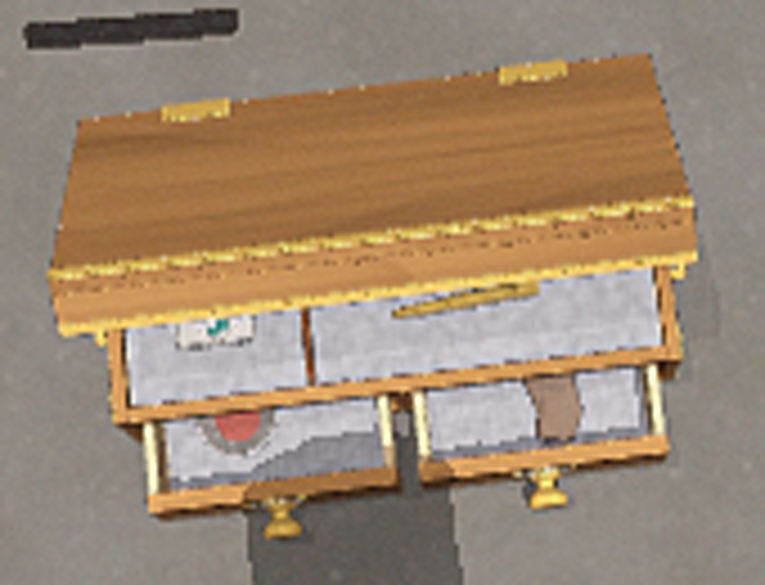

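Run:
```python
from h import *
W=np.load("top1.npy")
r=W[175:205,235:345].reshape(-1,3); r=r[(r[:,2]>.1)]
c=r.mean(0); n=np.linalg.svd(r-c)[2][2]; n*=np.sign(n[2]); print("lid plane",c,n,"ang",np.degrees(np.arccos(n[2])),"yaw",np.degrees(np.arctan2(n[1],n[0])), np.abs((r-c)@n).mean())
# edges: per column, bottom-most pixel with z in band
def line(lo,hi,u0,u1,v0,v1):
    P=[]
    for u in range(u0,u1):
        col=W[v0:v1,u]; k=np.where((col[:,2]>lo)&(col[:,2]<hi))[0]
        if len(k): P.append(col[k[-1]])
    P=np.array(P); a=np.polyfit(P[:,1],P[:,0],1); res=P[:,0]-np.polyval(a,P[:,1]); g=abs(res-np.median(res))<.004; a=np.polyfit(P[g,1],P[g,0],1)
    return a.round(4),P[g].min(0).round(3),P[g].max(0).round(3),np.degrees(np.arctan(-a[0])).round(2)
print("rim",line(.068,.08,232,352,225,255))
print("L",line(.053,.064,241,292,250,275))
print("R",line(.053,.064,301,352,245,270))
yaw=np.arctan2(n[1],n[0])
print("axis x",np.cos(yaw),np.sin(yaw))
```

```text
lid plane [0.61673089 0.00649398 0.14812762] [0.71664037 0.09077672 0.69151007] ang 46.250237102317236 yaw 7.219199448192441 0.0007736418712871435
rim (array([-0.1285,  0.516 ]), array([ 0.496, -0.128,  0.068]), array([0.533, 0.153, 0.077]), np.float64(7.32))
L (array([-0.1298,  0.4694]), array([0.452, 0.014, 0.053]), array([0.467, 0.133, 0.062]), np.float64(7.39))
R (array([-0.1285,  0.4689]), array([ 0.47 , -0.128,  0.053]), array([ 0.486, -0.01 ,  0.063]), np.float64(7.32))
axis x 0.9920726472514995 0.12566567779390636
```

Yaw is 7.3° and both drawers stand out about 46 mm. The lid is open about 46°, with the front face at x'=.512 and the centre line at y'=-.057, and the knob spacing checks out. Next I align with the chest axes, shut the fingers and travel at z = 0.2.

```bash
cat >> h.py <<'E'
def chest():  # TCP in chest-aligned axes
    from scipy.spatial.transform import Rotation as Ro
    s=env.read_state(); p=s["position"]; c,d=.9919,.1271
    R=Ro.from_euler("xyz",s["orientation"]).as_matrix(); C=np.array([[c,d,0],[-d,c,0],[0,0,1]])
    print("t",round(s["t"],2),"x'y'z mm",(C@p*1000).round(1),"rel chest",(C@p*1000-[592,-57,0]).round(1),"F'",(C@s["wrist_force"]).round(1),"toolx",(C@R[:,0]).round(3),"toolz",(C@R[:,2]).round(3),"w",round(s["gripper_width"],3))
E
python3 -m creep '0 0 5.8 0 0 0 0;0 0 5.8 0 0 0 0;0 0 0 2.2 -4.2 0 0;0 0 0 2.2 -4.2 0 0;0 0 0 2.2 -4.2 0 0;0 0 0 2.2 -4.2 0 0;0 0 0 2.2 -4.2 0 0;0 0 0 2.2 -4.2 0 0;0 0 0 2.2 -4.2 0 0;0 0 0 2.2 -4.2 0 0;0 0 0 2.2 -4.2 0 0;0 0 0 2.2 -4.2 0 0' 5
python3 -c "from h import *;chest()"
```

```text
t: 1.3
position: [0.3756, -0.1681, 0.2052]
orientation: [3.142, -0.0, 0.128]
wrist_force: [0.1, 0.4, -0.0]
gripper_width: 0.0023
gripper_force: 0.0
t 1.3 x'y'z mm [ 351.2 -214.5  205.2] rel chest [-240.8 -157.5  205.2] F' [ 0.2  0.4 -0. ] toolx [1. 0. 0.] toolz [ 0. -0. -1.] w 0.002
```

```bash
python3 -m creep '0 0 0 2.4 -4.3 0 0;0 0 0 2.5 -4.3 0 0;0 7.5 0 0 0 0 0;0 7.5 0 0 0 0 0;0 0 0 -1.16 0 4.35 0;0 0 0 -1.16 0 4.35 0;0 0 0 -1.16 0 4.35 0;0 0 0 -0.9 0 3.3 0;0 0 0 -0.3 0 1.1 0;0 0 0 0 0 0 0'
python3 - <<'E'
from h import *
chest(); c=cam("top"); save("top2.png",c["image"][150:330,180:420].repeat(3,0).repeat(3,1))
E
```

```text
t: 2.3
position: [0.411, -0.0772, 0.0223]
orientation: [-3.138, -0.257, 0.127]
wrist_force: [-0.0, 0.0, 0.6]
gripper_width: 0.0004
gripper_force: 0.0
t 2.3 x'y'z mm [ 397.8 -128.8   22.3] rel chest [-194.2  -71.8   22.3] F' [-0.   0.   0.6] toolx [ 0.967 -0.     0.254] toolz [ 0.254  0.004 -0.967] w 0.0
```

View pics/top2.png

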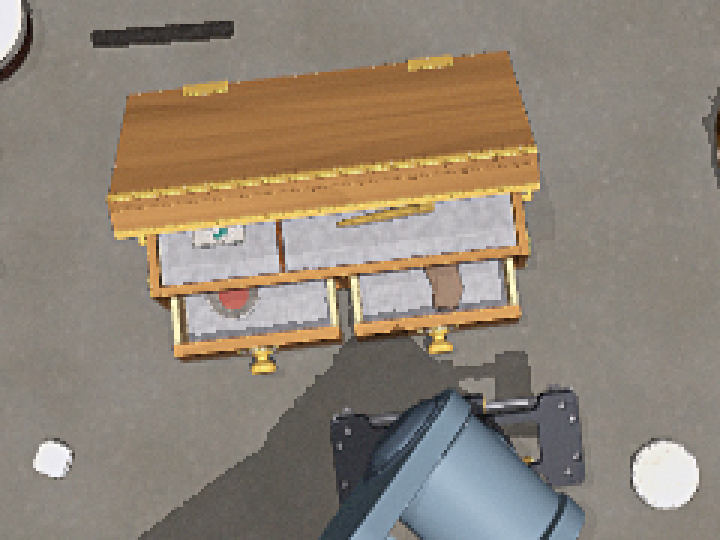

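The gripper stands in front of the right knob at y'=-129, with the bystanders clear of it. I'll approach now and push gently.

```bash
python3 -m creep '0 0 0 2 0 0.53 0;0 0 0 0.97 0 0.26 0;0 0 0 0.48 0 0.13 0;0 0 0 0.48 0 0.13 0;0 0 0 0.48 0 0.13 0;0 0 0 0.48 0 0.13 0;0 0 0 0.48 0 0.13 0;0 0 0 0.48 0 0.13 0;0 0 0 0.48 0 0.13 0'
python3 -c "from h import *;chest()"
```

```text
t: 3.25
position: [0.4784, -0.0701, 0.0247]
orientation: [-3.141, -0.262, 0.128]
wrist_force: [-1.4, -0.4, 1.0]
gripper_width: 0.0006
gripper_force: 0.6
t 3.25 x'y'z mm [ 465.6 -130.3   24.7] rel chest [-126.4  -73.3   24.7] F' [-1.5 -0.2  1. ] toolx [0.966 0.001 0.259] toolz [ 0.259  0.    -0.966] w 0.001
```

```bash
python3 -m creep '0 0 0 0.39 0 0.1 0;0 0 0 0.39 0 0.1 0;0 0 0 0.39 0 0.1 0;0 0 0 0.2 0 0.05 0;0 0 0 0.2 0 0.05 0;0 0 0 0.2 0 0.05 0'
python3 -c "from h import *;chest()"
```

```text
t: 3.85
position: [0.4962, -0.0677, 0.0249]
orientation: [-3.141, -0.261, 0.128]
wrist_force: [-1.5, -0.1, -0.1]
gripper_width: 0.0006
gripper_force: 0.6
t 3.85 x'y'z mm [ 483.6 -130.2   24.9] rel chest [-108.4  -73.2   24.9] F' [-1.5  0.1 -0.1] toolx [0.966 0.001 0.259] toolz [ 0.259  0.    -0.966] w 0.001
```

```bash
python3 -m creep '0 0 0 0.1 0 0.03 0;0 0 0 0.1 0 0.03 0;0 0 0 0.1 0 0.03 0;0 0 0 0 0 0 0'
python3 -c "from h import *;chest()"
```

```text
t: 4.25
position: [0.4986, -0.0674, 0.0246]
orientation: [-3.141, -0.26, 0.129]
wrist_force: [-5.1, -2.0, 2.6]
gripper_width: 0.0006
gripper_force: 2.7
t 4.25 x'y'z mm [ 486.  -130.2   24.6] rel chest [-106.   -73.2   24.6] F' [-5.4 -1.3  2.6] toolx [0.966 0.001 0.257] toolz [ 0.257  0.001 -0.966] w 0.001
```

```bash
python3 -m creep '0 0 0 0.1 0 0.03 0;0 0 0 0.1 0 0.03 0;0 0 0 0 0 0 0'
python3 -c "from h import *;chest()"
python3 -m creep '0 0 0 -1 0 -0.26 0;0 0 0 -3 0 -0.8 0;0 0 0 -3.2 0 -0.86 0;0 0 0 0 -4.8 0 0;0 0 0 0 -4.8 0 0;0 0 0 0 -4.8 0 0;0 0 0 0 0 0.2 0'
python3 -c "from h import *;chest()"
```

```text
t: 4.55
position: [0.499, -0.0671, 0.0241]
orientation: [-3.141, -0.256, 0.13]
wrist_force: [-15.7, -5.0, 9.7]
gripper_width: 0.0005
gripper_force: 7.5
t 4.55 x'y'z mm [ 486.5 -130.    24.1] rel chest [-105.5  -73.    24.1] F' [-16.2  -2.9   9.7] toolx [0.968 0.003 0.253] toolz [ 0.253  0.002 -0.968] w 0.001
t: 5.25
position: [0.4079, 0.0712, 0.0226]
orientation: [-3.141, -0.262, 0.138]
wrist_force: [-0.5, -0.9, -0.4]
gripper_width: 0.0005
gripper_force: 0.0
t 5.25 x'y'z mm [413.7  18.8  22.6] rel chest [-178.3   75.8   22.6] F' [-0.6 -0.8 -0.4] toolx [0.966 0.01  0.259] toolz [ 0.259  0.004 -0.966] w 0.0
```

The right drawer met a hard stop at 16 N, so it is home. Left drawer next.

```bash
python3 -m creep '0 0 0 1 0.35 0.26 0;0 0 0 0.97 0 0.26 0;0 0 0 0.48 0 0.13 0;0 0 0 0.48 0 0.13 0;0 0 0 0.48 0 0.13 0;0 0 0 0.48 0 0.13 0;0 0 0 0.48 0 0.13 0;0 0 0 0.48 0 0.13 0;0 0 0 0.48 0 0.13 0'
python3 -c "from h import *;chest()"
```

```text
t: 6.15
position: [0.465, 0.0698, 0.0227]
orientation: [3.142, -0.262, 0.128]
wrist_force: [-0.3, -1.0, -0.1]
gripper_width: 0.0007
gripper_force: 0.7
t 6.15 x'y'z mm [470.1  10.1  22.7] rel chest [-121.9   67.1   22.7] F' [-0.4 -1.  -0.1] toolx [0.966 0.001 0.259] toolz [ 0.259  0.    -0.966] w 0.001
```

```bash
python3 -m creep '0 0 0 0.39 0 0.1 0;0 0 0 0.39 0 0.1 0;0 0 0 0.2 0 0.05 0;0 0 0 0.2 0 0.05 0;0 0 0 0.1 0 0.03 0;0 0 0 0.1 0 0.03 0;0 0 0 0.1 0 0.03 0;0 0 0 0 0 0 0'
python3 -c "from h import *;chest()"
```

```text
t: 6.95
position: [0.48, 0.0718, 0.0229]
orientation: [-3.142, -0.262, 0.128]
wrist_force: [-0.7, 0.3, -0.1]
gripper_width: 0.0007
gripper_force: 0.4
t 6.95 x'y'z mm [485.3  10.2  22.9] rel chest [-106.7   67.2   22.9] F' [-0.7  0.4 -0.1] toolx [0.966 0.001 0.259] toolz [ 0.259  0.    -0.966] w 0.001
```

```bash
python3 -m creep '0 0 0 0.1 0 0.03 0;0 0 0 0.1 0 0.03 0;0 0 0 0.1 0 0.03 0;0 0 0 0 0 0 0'
python3 -c "from h import *;chest()"
```

```text
t: 7.35
position: [0.4812, 0.0722, 0.022]
orientation: [-3.141, -0.257, 0.129]
wrist_force: [-9.2, -2.6, 6.7]
gripper_width: 0.0007
gripper_force: 4.7
t 7.35 x'y'z mm [486.5  10.5  22. ] rel chest [-105.5   67.5   22. ] F' [-9.5 -1.4  6.7] toolx [0.967 0.002 0.254] toolz [ 0.254  0.001 -0.967] w 0.001
```

```bash
python3 -m creep '0 0 0 0.1 0 0.03 0;0 0 0 0 0 0 0;0 0 0 -1 0 -0.26 0;0 0 0 -3 0 -0.8 0;0 0 0 -3 0.6 -0.8 0;0 0 0 1 3 -4 0;0 0 0 1 3 -4 0;0 0 0 1.1 0 -4.2 0;0 0 0 1.1 0 -4.2 0;0 0 0 1.1 0 -4.2 0;0 0 0 1.1 0 -4.2 0;0 0 0 0 0 0 0'
python3 - <<'E'
from h import *
chest(); c=cam("top"); W=pts(c); save("top3.png",c["image"][150:330,180:420].repeat(3,0).repeat(3,1))
E
```

```text
t: 8.55
position: [0.4214, -0.0026, 0.2852]
orientation: [3.135, -0.275, 0.13]
wrist_force: [0.0, 0.2, -0.6]
gripper_width: 0.0004
gripper_force: 0.0
t 8.55 x'y'z mm [417.6 -56.1 285.2] rel chest [-174.4    0.9  285.2] F' [ 0.   0.2 -0.6] toolx [0.962 0.002 0.272] toolz [ 0.272 -0.006 -0.962] w 0.0
```

View pics/top3.png

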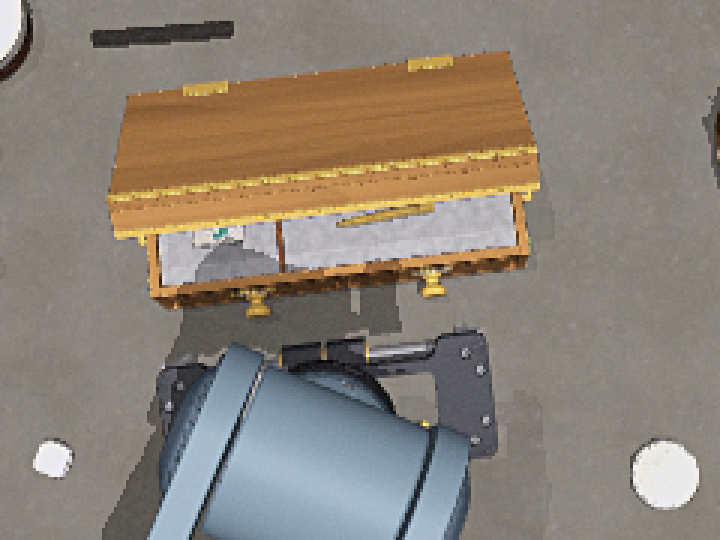

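Both drawers are flush, with the knobs at (258,303) and (433,283) in the crop. Now I move over the lid.

```bash
python3 -m creep '0 -7.7 0 0 0 0 0;0 -7.7 0 0 0 0 0;0 0 0 4.1 0 0 0;0 0 0 4.1 0 0 0;0 0 0 4.1 0 0 0;0 0 0 4.1 0 0 0;0 0 0 0 0 3.5 0;0 0 0 0 0 3 0;0 0 0 0 0 0 0'
python3 -c "from h import *;chest()"
```

```text
t: 9.5
position: [0.5766, 0.0202, 0.2038]
orientation: [-3.138, 0.019, 0.129]
wrist_force: [-0.5, 0.9, 0.2]
gripper_width: 0.0007
gripper_force: 0.0
t 9.5 x'y'z mm [574.5 -53.3 203.8] rel chest [-17.5   3.7 203.8] F' [-0.3  0.9  0.2] toolx [ 1.     0.001 -0.019] toolz [-0.019  0.004 -1.   ] w 0.001
```

```bash
python3 -m creep '0 0 0 1.1 0 1.0 0;0 0 0 0 0 0.5 0;0 0 0 -0.5 0 0.5 0;0 0 0 -0.5 0 0.5 0;0 0 0 -0.5 0 0.5 0;0 0 0 -0.5 0 0.5 0;0 0 0 -0.35 0 0.55 0;0 0 0 -0.35 0 0.55 0;0 0 0 -0.35 0 0.55 0;0 0 0 -0.35 0 0.55 0'
python3 -c "from h import *;chest()"
```

```text
t: 10.5
position: [0.5567, 0.0163, 0.1536]
orientation: [3.142, 0.008, 0.128]
wrist_force: [0.2, -0.0, 2.2]
gripper_width: 0.0006
gripper_force: 0.9
t 10.5 x'y'z mm [554.3 -54.6 153.6] rel chest [-37.7   2.4 153.6] F' [ 0.2 -0.   2.2] toolx [ 1.     0.001 -0.008] toolz [-0.008 -0.    -1.   ] w 0.001
```

The lid is swinging down at about 2 N. I'll continue.

```bash
python3 -m creep '0 0 0 -0.25 0 0.55 0;0 0 0 -0.25 0 0.55 0;0 0 0 -0.25 0 0.55 0;0 0 0 -0.2 0 0.55 0;0 0 0 -0.15 0 0.55 0;0 0 0 -0.1 0 0.5 0;0 0 0 -0.1 0 0.5 0;0 0 0 -0.1 0 0.5 0;0 0 0 0 0 0.4 0;0 0 0 0 0 0 0'
python3 -c "from h import *;chest()"
```

```text
t: 11.5
position: [0.5427, 0.0146, 0.1069]
orientation: [-3.141, 0.008, 0.128]
wrist_force: [0.8, -0.6, 0.6]
gripper_width: 0.0004
gripper_force: 0.0
t 11.5 x'y'z mm [540.1 -54.5 106.9] rel chest [-51.9   2.5 106.9] F' [ 0.7 -0.7  0.6] toolx [ 1.     0.001 -0.008] toolz [-0.008  0.    -1.   ] w 0.0
```

```bash
python3 -m creep '0 0 0 -0.1 0 0.4 0;0 0 0 -0.1 0 0.4 0;0 0 0 0 0 0.3 0;0 0 0 0 0 0.3 0;0 0 0 0 0 0.2 0;0 0 0 0 0 0.2 0;0 0 0 0 0 0.1 0;0 0 0 0 0 0.1 0;0 0 0 0 0 0 0'
python3 -c "from h import *;chest()"
```

```text
t: 12.4
position: [0.5409, 0.0143, 0.0875]
orientation: [-3.141, 0.007, 0.128]
wrist_force: [-0.5, 1.0, 0.7]
gripper_width: 0.0005
gripper_force: 0.0
t 12.4 x'y'z mm [538.3 -54.5  87.5] rel chest [-53.7   2.5  87.5] F' [-0.3  1.1  0.7] toolx [ 1.     0.001 -0.007] toolz [-0.007  0.    -1.   ] w 0.0
```

```bash
python3 -m creep '0 0 0 0 0 0.1 0;0 0 0 0 0 0.1 0;0 0 0 0 0 0.1 0;0 0 0 0 0 0.1 0;0 0 0 0 0 0.05 0;0 0 0 0 0 0 0'
python3 -c "from h import *;chest()"
```

```text
t: 13.0
position: [0.5409, 0.0143, 0.0842]
orientation: [-3.142, 0.008, 0.129]
wrist_force: [-4.2, 0.6, 8.1]
gripper_width: 0.0004
gripper_force: 4.0
t 13.0 x'y'z mm [538.3 -54.6  84.2] rel chest [-53.7   2.4  84.2] F' [-4.1  1.1  8.1] toolx [ 1.     0.001 -0.008] toolz [-0.008  0.    -1.   ] w 0.0
```

```bash
python3 -m creep '0 0 0 0 0 0.1 0;0 0 0 0 0 0 0'
python3 -c "from h import *;chest()"
python3 -m creep '0 0 0 0 0 -1 0;0 0 0 0 0 -4 0;0 0 0 0 0 -4 0;0 0 0 -3 0 -4 0;0 0 0 -4 0 -2 0;0 0 0 -4 0 0 0;0 0 0 -4 0 0 0;0 0 0 0 0 0 0;0 0 0 0 0 0 0'
python3 - <<'E'
from h import *
chest(); c=cam("top"); W=pts(c); save("top4.png",c["image"][150:330,180:420].repeat(3,0).repeat(3,1))
C=np.array([[.9919,.1271,0],[-.1271,.9919,0],[0,0,1]])
L=(W@C.T-[.592,-.057,0]).reshape(-1,3)
for x in(-.08,-.06,-.03,0,.03,.06):
  for y in(-.13,.13):
    m=(abs(L[:,0]-x)<.005)&(abs(L[:,1]-y)<.01)&(L[:,2]<.12); print(x,y,m.sum(),np.round(np.nanmedian(L[m,2]),4))
E
```

```text
t: 13.2
position: [0.5409, 0.0143, 0.0841]
orientation: [-3.141, 0.008, 0.129]
wrist_force: [-6.7, 0.1, 14.3]
gripper_width: 0.0004
gripper_force: 6.9
t 13.2 x'y'z mm [538.3 -54.6  84.1] rel chest [-53.7   2.4  84.1] F' [-6.7  1.  14.3] toolx [ 1.     0.001 -0.008] toolz [-0.008  0.    -1.   ] w 0.0
t: 14.1
position: [0.3933, -0.0049, 0.2338]
orientation: [3.141, 0.004, 0.128]
wrist_force: [0.5, 0.7, 0.4]
gripper_width: 0.0006
gripper_force: 0.0
t 14.1 x'y'z mm [389.5 -54.9 233.8] rel chest [-202.5    2.1  233.8] F' [0.5 0.6 0.4] toolx [ 1.     0.    -0.004] toolz [-0.004 -0.001 -1.   ] w 0.001
-0.08 -0.13 47 0.0824
-0.08 0.13 39 0.0826
-0.06 -0.13 36 0.0829
-0.06 0.13 35 0.0832
-0.03 -0.13 32 0.083
-0.03 0.13 36 0.083
0 -0.13 34 0.0828
0 0.13 36 0.0823
0.03 -0.13 33 0.083
0.03 0.13 32 0.0831
0.06 -0.13 36 0.0836
0.06 0.13 34 0.0829
```

View pics/top4.png

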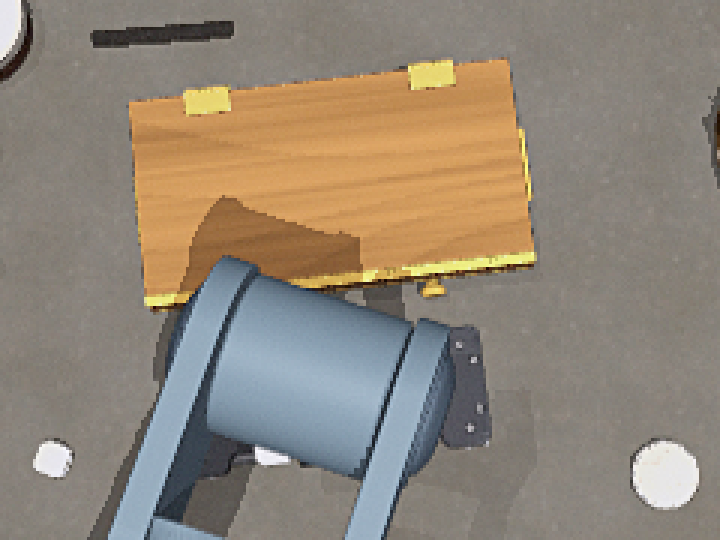

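The lid is flat and level at z ≈ 83 mm front to back, and the knob shows in front of the lip at (433,288). The robot is clear and the bystanders have not moved.

```bash
python3 -c "
from bench import env
print(env.finish_job())"
```

```text
the job is handed in; nothing more can be done
None
```

I pushed both drawers home until they met their stops, then pressed the lid flat shut with its lip in front of them; the loupe and tin nearby hadn't moved, and the job was handed in at about 14 s of the 51 s limit.

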